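# Lock the sliding window latch with its pin

### The arm

A 6-joint arm with a two-finger parallel gripper is mounted at the origin on the work surface. World frame = base frame: x ahead of the robot, y to its left, z up, the work surface at z = 0. Lengths are in m, angles in degrees, forces in N, time in s.
With the tool pointing down it reaches from about 0.4 to 0.825 m from the base axis. Payload 7 kg.
Tool frame: the origin (TCP) lies at the very end of the fingers, on their centre line; the grasp point (between the pads) lies tcp_to_grasp behind it (tcp_to_grasp is the distance from the TCP to the grasp point, in m); x points along the fingers, y is the direction in which the jaws open and shut, and the axes are right-handed (so a half turn about x gives the same grasp; the last joint's range is limited). The gripper opens to 88 mm and grips with 3 to 60 N. Pads are 19 mm wide; open, the fingers measure 130 mm over their backs; the gripper's body (78 mm by 193 mm) begins 47 mm behind the grasp point.
Start: joints at [92.939, 20.546, 0.682, 0, -70.136, -16.507], TCP at [0.158, 0.656, 0.2] pointing down, gripper open.
Joint ranges: [-176.03, 176.03], [-82.01, 121.73], [-58.28, 71.71], [-173.87, 95.51], [-174.79, -0.11], [-173.66, 173.66]. Speed limits (degrees/s): [136.94, 136.94, 172.46, 180, 180, 180].

### API

Orientations are given as [roll, pitch, yaw] about the fixed x, y, z axes, in that order (R = Rz(yaw) Ry(pitch) Rx(roll)).
In Python, from plant import * gives the robot as it stands. The module is installed in compiled form; this text tells all that it offers.
- The arm moves only by the shell command python3 -m pendant 'ROWS'. ROWS is JSON, a list of rows, each an object with "claw": the finger opening in mm, from 0 to 87.6; "linear": the shift along the tool's x, y, z in mm, a list of three; "twist": the turn about the tool's x in rad. In form: [{"claw": claw, "linear": [tx, ty, tz], "twist": twist}, ...]. A call has exactly 10 rows; each row shifts and turns the commanded pose from where the row before left it, along the tool's axes as they then stand; what a row does not reach is not made up. A row lasts 1/12 s, in which the tool goes at most 41.7 mm and 7.16 degrees, less where a joint would pass 70% of its speed; a pose out of reach is approached as far as the arm can. A call with a gripper value outside its range is refused whole. The fingers move at their own pace and stop on an object; the grip force is fixed at half the most. Time passes only in rows, so rows that do not move let the fingers close, or fill a call up. It gives the time, the measured TCP pose, the force and the opening at its end, in the units of the state.
- get_obs(): the state, without advancing time (a new reading comes with each control period).
- snapshot(name): name is "side" or "top" or "wrist"; returns (picture, depth): 480x640x3 uint8, red, green, blue; 480x640 float32, m along the optical axis (not along the pixel's ray), 0 where there is no reading.
- camera_params(name): a dict with "fx", "fy", "cx", "cy" (pixels), "rvec" (rotation vector, rad) and "tvec" (3), from world to camera coordinates, as OpenCV has them. Camera axes: x right, y down, z forward; pixel columns grow to the right and rows downward; lengths in m; the calibration is good to about 2 mm. A picture is of the moment at which its call begins: read the wrist's pose just before it. camera_params takes no time and is no camera call; for the wrist camera it gives the pose at the moment of the call.
- close_job(): hands the job in, once; it reports no verdict.
Trained networks look in the newest picture that a camera, given by its name, has taken for a name from the list of things; names that differ only in an ending like _2 or _b are one class to them, and where a whole thing is asked for, a point or a joint stands for the part that bears it (a point fixed in the world has none). Each returns a list of dicts, best first, with "confidence" (0 to 1); they miss things now and then, are a little off and sometimes report something else, mostly with a low value. They report only what shows in the picture. A call takes as long as a camera call. They do not tell look-alikes from the thing itself.
- boxes_of(camera, target): "xy" ([column, row] in pixels, amid what is visible of it).
The state is a dict: "clock": time; "joint_pos": joint angles; "qvel": joint speeds; "tau": joint torques, N m; "tool_pos": TCP position; "orientation": TCP orientation; "force": force on the tool from outside, world axes, zero at the start; "moment": the same for the moment, N m; "opening": finger opening in m.
Only numpy, scipy, OpenCV 4.12 (cv2) and the standard library are available. Lean on these libraries where they do the work, as an engineer would, in place of code of your own. Each camera call takes 0.05 s, during which the arm holds its last target. There are 200 camera calls.

### The job

Slide the brass bolt of the window latch fully shut by its black knob, so that the hole in the bolt lines up with the holes in the upper and lower keeper plates. Then take the orange-knobbed lock pin out of its ceramic holder and put it upright down through all three holes, until its collar rests flat on the upper keeper plate, and let go.

Things in the scene. Friction and masses are not known exactly. Their poses are not given: they have to be found in the camera images.
- keeper_hole (a point): Centre of the 28 mm square hole in the upper keeper plate, at its top face, 50 mm above the sill. Steel keeper of the fixed latch, 78 mm wide (x), 64 mm long (y); a lower plate 28 mm below has a like hole straight under; both 6 mm thick, the bolt runs between. Axes: z up, y the way the bolt closes (knob to keeper), x across. White rail 42 mm high at x 55 to 95 mm.
- bolt (a joint): Travel of the brass bolt in m: 0 fully open, 0.08 fully shut at its end stop, where its own 28 mm square hole lies in line with the keeper holes. Slides along keeper_hole's +y with about 2.5 N of friction, no spring, stays where it is left; starts between 0 and 0.04.
- bolt_knob (a point): Centre of the bolt's upright black knob, a cylinder 22 mm in diameter, 40 mm tall, centre 72 mm above the sill. The steel channel below it is 38 mm high, 54 mm wide. It moves with the bolt; fully shut it lies 90 mm from keeper_hole's axis on the -y side.
- pin_grip (a point): Centre of the lock pin's orange knob (26 mm diameter, 40 mm tall; grip here), z up. Collar 48 mm wide, 5 mm thick, underside 25 mm below this point; then a shank 10 mm thick, 40 mm long, tip 65 mm below this point. About 80 g. Stands in a loose terracotta holder 66 mm wide, 52 mm high, collar on the rim, bore 24 mm: lift straight up. A like pin with a blue knob is not the one.
Mind the look-alikes: they are no part of the job. What is shaped like the part that bears pin_grip but purple is not meant.

How it is judged:
By the outcome, as a careful person would: the job done as asked, in the order asked, and still so for the second after the job is handed in, with the robot touching nothing.
It also fails if it takes over 48 s, if anything falls off the work surface, if the arm or the gripper's body presses on something with over 40 N, if the wrist force passes 120 N, or if a joint passes its speed limit or range.

## Working session

There is one attempt and no reset: what is moved stays moved. The work goes in short steps, Python scripts to look and compute and a shell command to move; the robot and the scene stay as the last step left them, time stands still between calls to the robot, and variables do not carry over. Pictures are saved under pics/ and viewed, about 8 in all and at most 12, crops included, and the job is handed in when it is done.

```bash
mkdir -p pics; cat > h.py <<'E'
from plant import *
import numpy as np, cv2
def cam(n):
    c=camera_params(n); R=cv2.Rodrigues(np.array(c["rvec"],float))[0]; return c,R,np.array(c["tvec"],float).ravel()
def cloud(n,d):
    c,R,t=cam(n); v,u=np.mgrid[:480,:640]
    P=np.stack([(u-c["cx"])/c["fx"]*d,(v-c["cy"])/c["fy"]*d,d],-1)
    return (P-t)@R
def ray_z(n,uv,z):
    c,R,t=cam(n); r=R.T@np.array([(uv[0]-c["cx"])/c["fx"],(uv[1]-c["cy"])/c["fy"],1]); o=-R.T@t
    return o+r*(z-o[2])/r[2]
def save(n,a): cv2.imwrite("pics/"+n+".png",a[:,:,::-1])
E
python3 - <<'E'
from h import *
o=get_obs(); print({k:np.round(v,3) for k,v in o.items()})
P={}
for n in ("top","side"):
    a,d=snapshot(n); save(n+"0",a); np.savez("/tmp/"+n+"0",a=a,d=d); P[n]=cloud(n,d)
    for t in ("bolt_knob","pin_grip","keeper_hole","bolt"):
        for b in boxes_of(n,t)[:4]:
            u,v=np.round(b["xy"]).astype(int); print(n,t,(u,v),round(b["confidence"],2),P[n][v,u].round(3))
E
```

```text
{'clock': np.float64(0.0), 'joint_pos': array([ 9.2940e+01,  2.0591e+01,  6.3400e-01, -2.0000e-02, -7.0136e+01,
       -1.6506e+01]), 'qvel': array([ 0.032,  0.059, -0.013,  0.116,  0.   ,  0.018]), 'tau': array([ 1.0000e-03, -5.8272e+01,  2.9306e+01,  6.9970e+00,  7.0000e-03,
       -0.0000e+00]), 'tool_pos': array([0.158, 0.656, 0.199]), 'orientation': array([ 94.93 ,  89.905, -98.643]), 'force': array([-0.061, -0.528,  0.388]), 'moment': array([ 0.045, -0.002,  0.009]), 'opening': np.float64(0.088)}
top bolt_knob (np.int64(319), np.int64(199)) 0.75 [0.618 0.022 0.037]
top pin_grip (np.int64(474), np.int64(269)) 0.84 [ 0.467 -0.278  0.087]
top pin_grip (np.int64(454), np.int64(314)) 0.56 [ 0.381 -0.237  0.081]
top keeper_hole (np.int64(306), np.int64(185)) 0.95 [0.648 0.048 0.035]
top keeper_hole (np.int64(474), np.int64(271)) 0.4 [ 0.463 -0.278  0.086]
top bolt (np.int64(320), np.int64(200)) 0.61 [0.616 0.02  0.034]
side bolt_knob (np.int64(274), np.int64(248)) 0.62 [0.623 0.018 0.034]
side pin_grip (np.int64(410), np.int64(193)) 0.68 [ 0.382 -0.24   0.056]
side pin_grip (np.int64(379), np.int64(173)) 0.64 [ 0.464 -0.278  0.07 ]
side keeper_hole (np.int64(250), np.int64(266)) 0.6 [0.648 0.087 0.036]
side bolt (np.int64(275), np.int64(251)) 0.81 [0.618 0.024 0.032]
```

View pics/top0.png

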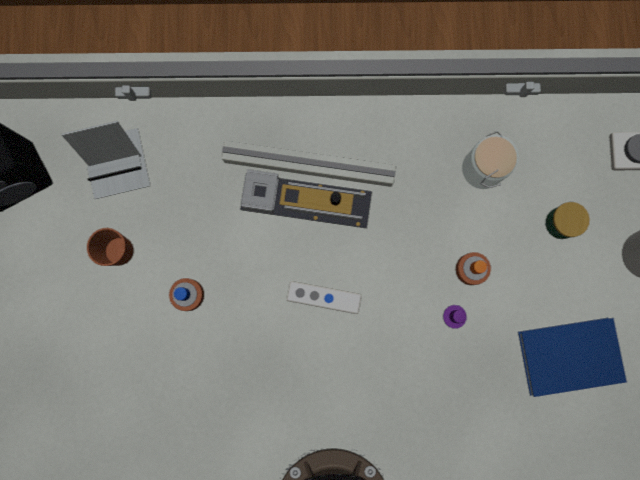

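View pics/side0.png

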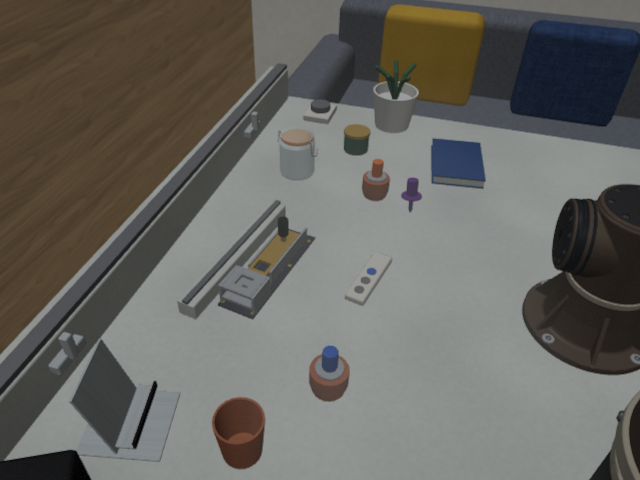

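The top view shows the keeper at about (260,190), the bolt hole at (291,196), the black knob at (336,199) and the orange pin at (479,267). The blue pin (182,294) and the purple one (455,316) are decoys. The side view shows the same layout, with the rail on the far (+x) side.

```bash
python3 - <<'E'
from h import *
for n,kb,nb,pb in (("top",(235,165,285,220),(322,185,350,212),(462,252,495,285)),("side",(215,255,275,315),(274,212,294,240),(366,155,390,180))):
    z=np.load(f"/tmp/{n}0.npz"); a,d=z["a"],z["d"]; P=cloud(n,d)
    hsv=cv2.cvtColor(a,cv2.COLOR_RGB2HSV)
    def m(b):
        q=np.zeros((480,640),bool); q[b[1]:b[3],b[0]:b[2]]=1; return q&(d>0)
    k=m(kb)&(P[...,2]>.044)&(P[...,2]<.062)
    p=P[k]; r=cv2.minAreaRect((p[:,:2]*1000).astype(np.float32)); print(n,"keeper",len(p),r,np.median(p[:,2]))
    kn=m(nb)&(hsv[...,2]<60)&(P[...,2]>.06); p=P[kn]
    print("knob",len(p),p.mean(0).round(4),p.min(0).round(3),p.max(0).round(3))
    g=m(pb)&(hsv[...,0]<18)&(hsv[...,1]>150)&(P[...,2]>.07); p=P[g]
    print("pin",len(p),p.mean(0).round(4),p.min(0).round(3),p.max(0).round(3), np.percentile(p[:,2],95))
    t=p[p[:,2]>np.percentile(p[:,2],95)-.006]; print("pintop",len(t),t.mean(0).round(4), (t.min(0)+t.max(0))/2)
    # brass bolt direction
    w=np.zeros((480,640),bool)
    if n=="top": w[180:220,280:356]=1
    else: w[225:275,245:305]=1
    br=w&(hsv[...,0]>12)&(hsv[...,0]<28)&(hsv[...,1]>110)&(P[...,2]>.02)&(P[...,2]<.05); p=P[br]
    print("bolt",len(p),cv2.minAreaRect((p[:,:2]*1000).astype(np.float32)),np.median(p[:,2]))
    print("table",np.median(P[...,2][330:400,200:420]) if n=="top" else "")
for uv,z in (((260,190),.05),((336,199),.09),((479,267),.12)): print(ray_z("top",uv,z))
# rail direction by top camera
print(ray_z("top",(223,147),.042),ray_z("top",(395,170),.042))
E
```

```text
top keeper 1016 ((636.7254028320312, 142.59033203125), (64.76216125488281, 79.5029296875), 80.60221862792969) 0.049314478495455824
knob 104 [ 0.61   -0.0104  0.0873] [ 0.601 -0.02   0.06 ] [ 0.622 -0.002  0.097]
pin 148 [ 0.4712 -0.285   0.0933] [ 0.461 -0.299  0.07 ] [ 0.482 -0.275  0.102] 0.09965554296420834
pintop 98 [ 0.4718 -0.287   0.0969] [ 0.47127111 -0.28747881  0.09765388]
bolt 1112 ((618.5642700195312, 26.79608154296875), (146.68569946289062, 42.43827438354492), 81.21733093261719) 0.03522739956180777
table -0.00043572530119140405
side keeper 946 ((654.8199462890625, 138.7069091796875), (72.0323715209961, 123.41142272949219), 74.84510040283203) 0.04919135284612304
knob 161 [ 0.6108 -0.0046  0.0801] [ 0.601 -0.019  0.06 ] [0.622 0.003 0.094]
pin 24 [ 0.4725 -0.2869  0.0965] [ 0.463 -0.295  0.093] [ 0.482 -0.279  0.1  ] 0.09847631938558887
pintop 24 [ 0.4725 -0.2869  0.0965] [ 0.47263279 -0.28672222  0.09645597]
bolt 540 ((620.1195678710938, 25.36575698852539), (144.31504821777344, 40.93745422363281), 81.9596176147461) 0.03537565838564719
table 
[0.63525236 0.14127164 0.05      ]
[ 0.60756864 -0.01166073  0.09      ]
[ 0.46860629 -0.27911376  0.12      ]
[0.72782418 0.2182941  0.042     ] [ 0.67559176 -0.13503437  0.042     ]
```

```bash
cat >> h.py <<'E'
from scipy.spatial.transform import Rotation as Ro
def tool():
    o=get_obs(); return np.array(o["tool_pos"]),Ro.from_euler("xyz",o["orientation"],degrees=True).as_matrix(),o
def go(target,ang=None):
    "tool-frame shift (mm) and twist (rad) to a world TCP point with tool y along world angle ang (mod 180)"
    p,R,o=tool(); s=R.T@(np.array(target)-p)*1000
    a=np.degrees(np.arctan2(R[1,1],R[0,1]))
    print("tcp",p.round(4),"yang",a.round(2),"tilt",R[:,0].round(3),"shift",s.round(1),"F",np.round(o["force"],1),"open",round(float(o["opening"]),4),"t",o["clock"],"q",np.round(o["joint_pos"],0))
    if ang is not None:
        d=(ang-a+90)%180-90; print("twist about tool x (rad)",-np.radians(d).round(4))
E
python3 - <<'E'
from h import *
import plant
print([n for n in dir(plant) if n[0]!="_"], getattr(plant,"tcp_to_grasp",None)); p,R,o=tool(); print(R.round(3))
go((.611,-.0105,.2),81.3)
E
```

```text
['PlanningError', 'boxes_of', 'camera_params', 'close_job', 'get_obs', 'snapshot', 'tcp_to_grasp'] 0.0188
[[ 0.    -0.235 -0.972]
 [-0.    -0.972  0.235]
 [-1.     0.    -0.   ]]
tcp [0.1584 0.6561 0.2003] yang -103.57 tilt [ 0. -0. -1.] shift [ 3.000e-01  5.418e+02 -5.964e+02] F [-0.2  0.4 -0.5] open 0.088 t 0.5 q [ 93.  21.   1.   0. -70. -17.]
twist about tool x (rad) -0.0849
```

```bash
python3 -m pendant '[{"claw":87,"linear":[0,27,-29.8],"twist":0},{"claw":87,"linear":[0,27,-29.8],"twist":0},{"claw":87,"linear":[0,27,-29.8],"twist":0},{"claw":87,"linear":[0,27,-29.8],"twist":0},{"claw":87,"linear":[0,27,-29.8],"twist":0},{"claw":87,"linear":[0,27,-29.8],"twist":0},{"claw":87,"linear":[0,27,-29.8],"twist":0},{"claw":87,"linear":[0,27,-29.8],"twist":0},{"claw":87,"linear":[0,27,-29.8],"twist":0},{"claw":87,"linear":[0,27,-29.8],"twist":0}]' && python3 -m pendant '[{"claw":87,"linear":[0,27,-29.8],"twist":0},{"claw":87,"linear":[0,27,-29.8],"twist":0},{"claw":87,"linear":[0,27,-29.8],"twist":0},{"claw":87,"linear":[0,27,-29.8],"twist":0},{"claw":87,"linear":[0,27,-29.8],"twist":0},{"claw":87,"linear":[0,27,-29.8],"twist":0},{"claw":87,"linear":[0,27,-29.8],"twist":0},{"claw":87,"linear":[0,27,-29.8],"twist":0},{"claw":87,"linear":[0,27,-29.8],"twist":0},{"claw":87,"linear":[0,0,0],"twist":-0.085}]'; python3 - <<'E'
from h import *
go((.611,-.0105,.062),81.3)
a,d=snapshot("wrist"); save("w1",a)
E
```

```text
clock: 1.33
tool_pos: [0.3854, 0.3221, 0.2007]
orientation: [-107.9, 89.9, 58.5]
force: [0.8, 0.7, 1.0]
opening: 0.0871
clock: 2.17
tool_pos: [0.591, 0.0195, 0.1997]
orientation: [91.0, 89.9, -98.0]
force: [-0.6, 1.8, 0.1]
opening: 0.0869
tcp [0.591  0.0195 0.1997] yang -99.01 tilt [-0.    -0.001 -1.   ] shift [137.7  26.2 -24.4] F [-0.6  1.8  0.1] open 0.0869 t 2.1667 q [ 21.  13. -10.   0. -67.  60.]
twist about tool x (rad) -0.0055
```

View pics/w1.png

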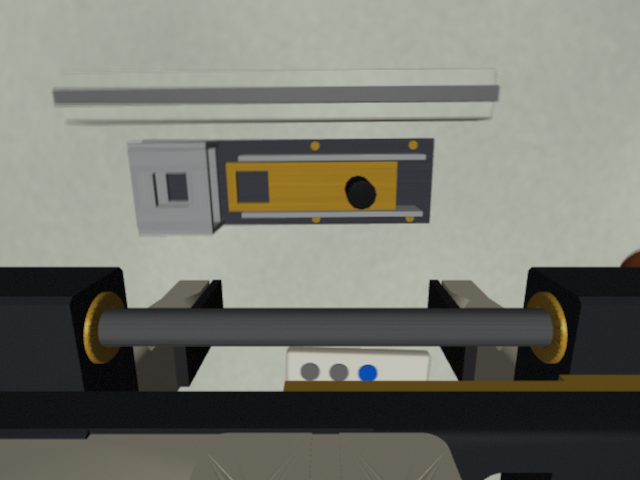

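The wrist view shows the latch squared to the jaws, with the knob at (360,192) and the bolt hole at (252,187), still about 60 mm short of the keeper.

```bash
python3 -m pendant '[{"claw":87,"linear":[0,26,-24],"twist":-0.005},{"claw":87,"linear":[0,0,0],"twist":0},{"claw":87,"linear":[30,0,0],"twist":0},{"claw":87,"linear":[35,0,0],"twist":0},{"claw":87,"linear":[35,0,0],"twist":0},{"claw":87,"linear":[25,0,0],"twist":0},{"claw":87,"linear":[10,0,0],"twist":0},{"claw":87,"linear":[0,0,0],"twist":0},{"claw":87,"linear":[0,0,0],"twist":0},{"claw":87,"linear":[0,0,0],"twist":0}]'; python3 - <<'E'
from h import *
go((.611,-.0105,.062),81.3)
E
```

```text
clock: 3.05
tool_pos: [0.6097, -0.0041, 0.0673]
orientation: [-163.8, 89.8, 7.9]
force: [-0.3, -0.8, 0.3]
opening: 0.0872
tcp [ 0.6097 -0.0041  0.0673] yang -98.39 tilt [ 0.003  0.    -1.   ] shift [ 5.3  6.1 -2.2] F [-0.3 -0.8  0.3] open 0.0872 t 3.05 q [ 18.  21. -18.   0. -51.  64.]
twist about tool x (rad) 0.0055
```

```bash
python3 -m pendant '[{"claw":87,"linear":[4,6,-2],"twist":0.005},{"claw":87,"linear":[0,0,0],"twist":0},{"claw":15,"linear":[0,0,0],"twist":0},{"claw":15,"linear":[0,0,0],"twist":0},{"claw":15,"linear":[0,0,0],"twist":0},{"claw":15,"linear":[0,0,0],"twist":0},{"claw":15,"linear":[0,0,0],"twist":0},{"claw":15,"linear":[0,0,0],"twist":0},{"claw":15,"linear":[0,0,0],"twist":0},{"claw":15,"linear":[0,0,0],"twist":0}]'; python3 - <<'E'
from h import *
go((.6228,.053,.063),81.3)
E
```

```text
clock: 3.88
tool_pos: [0.6093, -0.0109, 0.0612]
orientation: [31.7, 90.0, -156.9]
force: [1.0, 0.7, -0.9]
opening: 0.0391
tcp [ 0.6093 -0.0109  0.0612] yang -98.69 tilt [-0. -0. -1.] shift [ -1.8 -65.2  -3.7] F [ 1.   0.7 -0.9] open 0.0391 t 3.8833 q [ 17.  21. -18.   0. -51.  64.]
twist about tool x (rad) 0.0001
```

```bash
python3 -m pendant '[{"claw":15,"linear":[0,0,0],"twist":0},{"claw":15,"linear":[0,0,0],"twist":0},{"claw":15,"linear":[0,0,0],"twist":0},{"claw":15,"linear":[0,0,0],"twist":0},{"claw":15,"linear":[0,0,0],"twist":0},{"claw":15,"linear":[0,-5,0],"twist":0},{"claw":15,"linear":[0,-12,0],"twist":0},{"claw":15,"linear":[0,-12,0],"twist":0},{"claw":15,"linear":[0,-12,0],"twist":0},{"claw":15,"linear":[0,-9,0],"twist":0}]'; python3 - <<'E'
from h import *
go((.6228,.053,.063),81.3)
E
```

```text
clock: 4.72
tool_pos: [0.6173, 0.0399, 0.0612]
orientation: [165.0, 90.0, -23.6]
force: [1.8, -2.7, -0.2]
opening: 0.0197
tcp [0.6173 0.0399 0.0612] yang -98.66 tilt [ 0. -0. -1.] shift [ -1.8 -13.7  -3.5] F [ 1.8 -2.7 -0.2] open 0.0197 t 4.7167 q [ 22.  22. -17.   0. -51.  60.]
twist about tool x (rad) 0.0006
```

```bash
python3 -m pendant '[{"claw":15,"linear":[0,-5,0],"twist":0},{"claw":15,"linear":[0,-4,0],"twist":0},{"claw":15,"linear":[0,-2,0],"twist":0},{"claw":15,"linear":[0,-1,0],"twist":0},{"claw":15,"linear":[0,-1,0],"twist":0},{"claw":15,"linear":[0,-1,0],"twist":0},{"claw":15,"linear":[0,0,0],"twist":0},{"claw":15,"linear":[0,0,0],"twist":0},{"claw":15,"linear":[0,0,0],"twist":0},{"claw":15,"linear":[0,0,0],"twist":0}]'; python3 - <<'E'
from h import *
go((.6228,.053,.063),81.3)
E
```

```text
clock: 5.55
tool_pos: [0.6192, 0.0523, 0.0613]
orientation: [-148.0, 90.0, 23.3]
force: [4.2, -2.8, -2.7]
opening: 0.0198
tcp [0.6192 0.0523 0.0613] yang -98.71 tilt [ 0.  0. -1.] shift [-1.7 -1.3 -3.5] F [ 4.2 -2.8 -2.7] open 0.0198 t 5.55 q [ 23.  22. -16.  -0. -51.  58.]
twist about tool x (rad) -0.0002
```

```bash
python3 -m pendant '[{"claw":15,"linear":[0,-1,-0.5],"twist":0},{"claw":15,"linear":[0,-1,-0.5],"twist":0},{"claw":15,"linear":[0,-1,0],"twist":0},{"claw":15,"linear":[0,-1,0],"twist":0},{"claw":15,"linear":[0,0,0],"twist":0},{"claw":15,"linear":[0,0,0],"twist":0},{"claw":15,"linear":[0,0,0],"twist":0},{"claw":15,"linear":[0,0,0],"twist":0},{"claw":15,"linear":[0,0,0],"twist":0},{"claw":15,"linear":[0,0,0],"twist":0}]'; python3 - <<'E'
from h import *
go((.6228,.053,.063),81.3)
E
```

```text
clock: 6.38
tool_pos: [0.6194, 0.054, 0.0612]
orientation: [55.1, 89.8, -133.6]
force: [1.0, -11.0, 0.2]
opening: 0.0201
tcp [0.6194 0.054  0.0612] yang -98.72 tilt [-0.003 -0.003 -1.   ] shift [-1.8  0.5 -3.5] F [  1.  -11.    0.2] open 0.0201 t 6.3833 q [ 23.  22. -16.   0. -52.  58.]
twist about tool x (rad) -0.0003
```

```bash
python3 -m pendant '[{"claw":60,"linear":[0,0,0],"twist":0},{"claw":60,"linear":[0,0,0],"twist":0},{"claw":60,"linear":[0,0,0],"twist":0},{"claw":60,"linear":[0,0,0],"twist":0},{"claw":60,"linear":[0,0,0],"twist":0},{"claw":60,"linear":[0,0,0],"twist":0},{"claw":60,"linear":[-20,0,0],"twist":0},{"claw":60,"linear":[-35,0,0],"twist":0},{"claw":60,"linear":[-35,0,0],"twist":0},{"claw":60,"linear":[-15,0,0],"twist":0}]' && python3 -m pendant '[{"claw":75,"linear":[0,30,9],"twist":0},{"claw":75,"linear":[0,36,9.4],"twist":0},{"claw":75,"linear":[0,36,9.4],"twist":0},{"claw":75,"linear":[0,36,9.4],"twist":0},{"claw":75,"linear":[0,36,9.4],"twist":0},{"claw":75,"linear":[0,36,9.4],"twist":0},{"claw":75,"linear":[0,36,9.4],"twist":0},{"claw":75,"linear":[0,36,9.4],"twist":0},{"claw":75,"linear":[0,36,9.4],"twist":0},{"claw":75,"linear":[0,0,0],"twist":0}]'; python3 - <<'E'
from h import *
go((.472,-.287,.068),81.3)
a,d=snapshot("top"); save("t2",a[150:240,220:390].repeat(4,0).repeat(4,1))
P=cloud("top",d); hsv=cv2.cvtColor(a,cv2.COLOR_RGB2HSV)
v,u=np.mgrid[:480,:640]
kn=(P[...,2]>.062)&(hsv[...,2]<60)&(P[...,2]<.1)&(abs(P[...,0]-.62)<.03)&(abs(P[...,1]-.045)<.05)
p=P[kn]; print("knob",len(p),p.mean(0).round(4))
E
```

```text
clock: 7.22
tool_pos: [0.6226, 0.0566, 0.1712]
orientation: [-162.0, 89.7, 9.3]
force: [1.8, -0.1, 0.8]
opening: 0.06
clock: 8.05
tool_pos: [0.4867, -0.2494, 0.1664]
orientation: [27.9, 90.0, -161.0]
force: [0.7, -0.3, 0.3]
opening: 0.0751
tcp [ 0.4867 -0.2494  0.1664] yang -98.9 tilt [-0.001 -0.    -1.   ] shift [98.4 39.4  8.6] F [ 0.7 -0.3  0.3] open 0.0751 t 8.05 q [ -7.  10. -18.   0. -62.  88.]
twist about tool x (rad) -0.0036
knob 99 [0.6201 0.0543 0.0877]
```

View pics/t2.png

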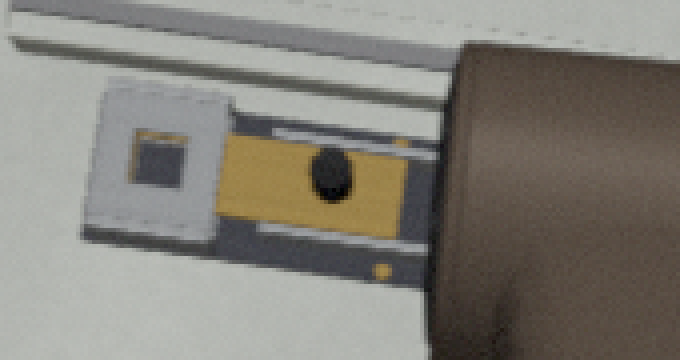

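The bolt is shut: the keeper hole at (158,158) in the crop shows brass only as a thin sliver at its edge. The knob measures 89 mm from the hole axis, against 90 expected.

```bash
python3 -m pendant '[{"claw":60,"linear":[0,30,8],"twist":0},{"claw":60,"linear":[0,9,1],"twist":0},{"claw":60,"linear":[0,0,0],"twist":0},{"claw":60,"linear":[0,0,0],"twist":0},{"claw":60,"linear":[0,0,0],"twist":0},{"claw":60,"linear":[0,0,0],"twist":0},{"claw":60,"linear":[0,0,0],"twist":0},{"claw":60,"linear":[0,0,0],"twist":0},{"claw":60,"linear":[0,0,0],"twist":0},{"claw":60,"linear":[0,0,0],"twist":0}]'; python3 - <<'E'
from h import *
go((.472,-.287,.063),81.3)
a,d=snapshot("wrist"); save("w3",a)
P=cloud("wrist",d); hsv=cv2.cvtColor(a,cv2.COLOR_RGB2HSV)
g=(hsv[...,0]<18)&(hsv[...,1]>150)&(P[...,2]>.09)&(P[...,2]<.105)&(d>0); p=P[g]
print(len(p), p.mean(0) if len(p) else "", (p.min(0)+p.max(0))/2 if len(p) else "")
E
```

```text
clock: 8.93
tool_pos: [0.4746, -0.2824, 0.1663]
orientation: [-164.6, 90.0, 6.8]
force: [0.0, -0.8, 0.7]
opening: 0.0597
tcp [ 0.4746 -0.2824  0.1663] yang -98.67 tilt [ 0.  0. -1.] shift [103.3   4.9   1.9] F [ 0.  -0.8  0.7] open 0.0597 t 8.9333 q [-10.  10. -18.  -0. -62.  92.]
twist about tool x (rad) 0.0004
1124 [ 0.47327539 -0.29002691  0.09692873] [ 0.47248745 -0.29012509  0.09477064]
```

View pics/w3.png

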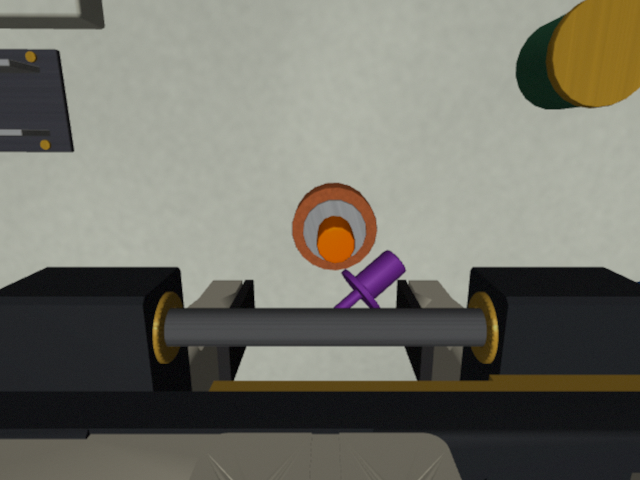

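The wrist view shows the orange knob standing in its holder at (335,240), with the purple decoy lying beside it and clear of the jaws. All three views agree within about 3 mm, so I'm descending to grip it.

```bash
python3 -m pendant '[{"claw":60,"linear":[0,6.3,1.6],"twist":0},{"claw":60,"linear":[25,0,0],"twist":0},{"claw":60,"linear":[35,0,0],"twist":0},{"claw":60,"linear":[25,0,0],"twist":0},{"claw":60,"linear":[13,0,0],"twist":0},{"claw":60,"linear":[5,0,0],"twist":0},{"claw":60,"linear":[0,0,0],"twist":0},{"claw":60,"linear":[0,0,0],"twist":0},{"claw":15,"linear":[0,0,0],"twist":0},{"claw":15,"linear":[0,0,0],"twist":0}]' && python3 -m pendant '[{"claw":15,"linear":[0,0,0],"twist":0},{"claw":15,"linear":[0,0,0],"twist":0},{"claw":15,"linear":[0,0,0],"twist":0},{"claw":15,"linear":[0,0,0],"twist":0},{"claw":15,"linear":[0,0,0],"twist":0},{"claw":15,"linear":[0,0,0],"twist":0},{"claw":15,"linear":[0,0,0],"twist":0},{"claw":15,"linear":[0,0,0],"twist":0},{"claw":15,"linear":[0,0,0],"twist":0},{"claw":15,"linear":[0,0,0],"twist":0}]'; python3 - <<'E'
from h import *
go((.4725,-.2885,.163),81.3)
E
```

```text
clock: 9.82
tool_pos: [0.4728, -0.289, 0.0646]
orientation: [172.6, 89.9, -16.1]
force: [0.0, -0.7, -0.8]
opening: 0.0513
clock: 10.65
tool_pos: [0.4721, -0.2887, 0.0635]
orientation: [166.3, 90.0, -22.4]
force: [-0.1, 0.9, 4.3]
opening: 0.0247
tcp [ 0.4721 -0.2887  0.0635] yang -98.69 tilt [ 0. -0. -1.] shift [-99.5  -0.2  -0.4] F [-0.1  0.9  4.3] open 0.0247 t 10.65 q [-11.  17. -25.   0. -48.  92.]
twist about tool x (rad) 0.0002
```

```bash
python3 -m pendant '[{"claw":15,"linear":[0,0,0],"twist":0},{"claw":15,"linear":[-5,0,0],"twist":0},{"claw":15,"linear":[-10,0,0],"twist":0},{"claw":15,"linear":[-15,0,0],"twist":0},{"claw":15,"linear":[-20,0,0],"twist":0},{"claw":15,"linear":[-20,0,0],"twist":0},{"claw":15,"linear":[-20,0,0],"twist":0},{"claw":15,"linear":[-10,0,0],"twist":0},{"claw":15,"linear":[0,0,0],"twist":0},{"claw":15,"linear":[0,0,0],"twist":0}]'; python3 - <<'E'
from h import *
go((.6355,.142,.163),81.3)
a,d=snapshot("side"); save("s4",a[60:260,280:480].repeat(3,0).repeat(3,1))
E
```

```text
clock: 11.48
tool_pos: [0.4719, -0.2885, 0.1634]
orientation: [-157.0, 89.9, 14.3]
force: [-0.4, 0.3, -1.3]
opening: 0.0245
tcp [ 0.4719 -0.2885  0.1634] yang -98.71 tilt [ 0.001  0.    -1.   ] shift [   0.7 -450.3  -96.5] F [-0.4  0.3 -1.3] open 0.0245 t 11.4833 q [-11.  11. -18.  -0. -61.  92.]
twist about tool x (rad) -0.0002
```

View pics/s4.png

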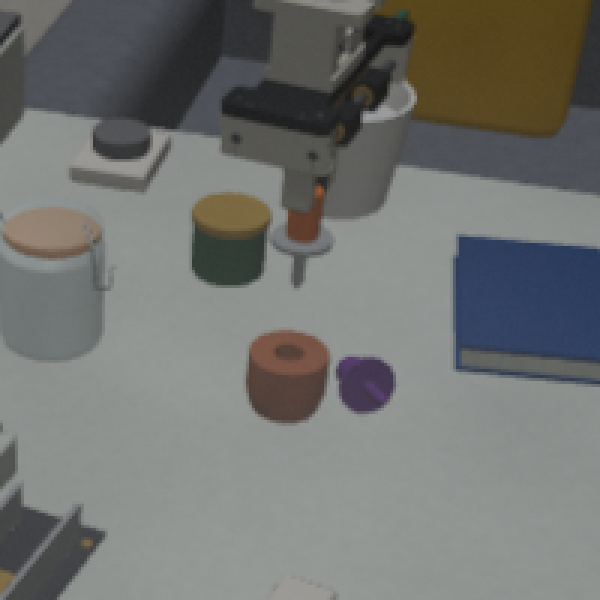

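The pin hangs upright in the jaws at (300,240) in the crop, clear of its holder, which is still standing. I'm moving it over the keeper.

```bash
python3 -m pendant '[{"claw":15,"linear":[-20,0,0],"twist":0},{"claw":15,"linear":[0,-20,-4],"twist":0},{"claw":15,"linear":[0,-35,-7.5],"twist":0},{"claw":15,"linear":[0,-35,-7.5],"twist":0},{"claw":15,"linear":[0,-35,-7.5],"twist":0},{"claw":15,"linear":[0,-35,-7.5],"twist":0},{"claw":15,"linear":[0,-35,-7.5],"twist":0},{"claw":15,"linear":[0,-35,-7.5],"twist":0},{"claw":15,"linear":[0,-35,-7.5],"twist":0},{"claw":15,"linear":[0,-35,-7.5],"twist":0}]' && python3 -m pendant '[{"claw":15,"linear":[0,-35,-7.5],"twist":0},{"claw":15,"linear":[0,-35,-7.5],"twist":0},{"claw":15,"linear":[0,-35,-7.5],"twist":0},{"claw":15,"linear":[0,-25,-6],"twist":0},{"claw":15,"linear":[0,-15,-3],"twist":0},{"claw":15,"linear":[0,0,0],"twist":0},{"claw":15,"linear":[0,0,0],"twist":0},{"claw":15,"linear":[0,0,0],"twist":0},{"claw":15,"linear":[0,0,0],"twist":0},{"claw":15,"linear":[0,0,0],"twist":0}]'; python3 - <<'E'
from h import *
go((.635,.1425,.125),81.3)
E
```

```text
clock: 12.37
tool_pos: [0.58, -0.0001, 0.1817]
orientation: [20.9, 89.9, -167.8]
force: [1.0, -0.3, -0.2]
opening: 0.0245
clock: 13.2
tool_pos: [0.6334, 0.1357, 0.1834]
orientation: [41.8, 90.0, -147.0]
force: [0.1, 0.1, -0.8]
opening: 0.0243
tcp [0.6334 0.1357 0.1834] yang -98.76 tilt [-0. -0. -1.] shift [58.4 -7.  -0.6] F [ 0.1  0.1 -0.8] open 0.0243 t 13.2 q [ 29.  19.  -4.   0. -67.  52.]
twist about tool x (rad) -0.001
```

```bash
python3 -m pendant '[{"claw":15,"linear":[0,-7,-0.6],"twist":0},{"claw":15,"linear":[15,0,0],"twist":0},{"claw":15,"linear":[25,0,0],"twist":0},{"claw":15,"linear":[20,0,0],"twist":0},{"claw":15,"linear":[8,0,0],"twist":0},{"claw":15,"linear":[0,0,0],"twist":0},{"claw":15,"linear":[0,0,0],"twist":0},{"claw":15,"linear":[0,0,0],"twist":0},{"claw":15,"linear":[0,0,0],"twist":0},{"claw":15,"linear":[0,0,0],"twist":0}]'; python3 - <<'E'
from h import *
go((.635,.1425,.0655),81.3)
a,d=snapshot("side"); b,_=snapshot("wrist")
save("s5",np.hstack([cv2.resize(a[190:330,190:330],(400,400),interpolation=cv2.INTER_CUBIC),cv2.resize(b,(400,400))]))
c,R,t=cam("side")
def pr(X):
    q=R@np.array(X)+t; return ((q[0]/q[2]*c["fx"]+c["cx"]-190)*400/140,(q[1]/q[2]*c["fy"]+c["cy"]-190)*400/140)
p=tool()[0]
print("tip",pr(p-[0,0,.0515]),"hole",pr((.635,.1425,.05)))
E
```

```text
clock: 14.03
tool_pos: [0.636, 0.1439, 0.1166]
orientation: [-146.5, 89.9, 24.8]
force: [0.2, -0.4, -0.6]
opening: 0.0246
tcp [0.636  0.1439 0.1166] yang -98.69 tilt [ 0.002  0.001 -1.   ] shift [51.1  1.6  0.8] F [ 0.2 -0.4 -0.6] open 0.0246 t 14.0333 q [ 30.  22.  -9.   0. -59.  51.]
twist about tool x (rad) 0.0001
tip (np.float64(154.41870600475949), np.float64(244.76528263521166)) hole (np.float64(157.40110802271397), np.float64(259.540039299337))
```

View pics/s5.png

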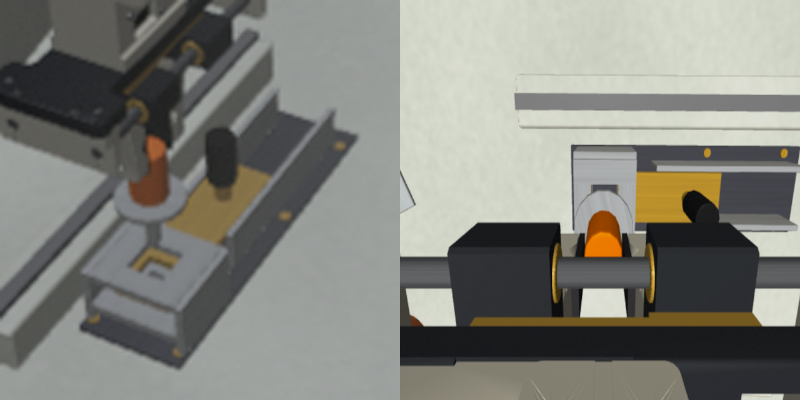

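The side crop shows the shank tip at (153,246), 13 mm above the hole centred near (155,263). That agrees with the projection of my estimate, so I'm lowering it.

```bash
python3 -m pendant '[{"claw":15,"linear":[0,1.5,0.8],"twist":0},{"claw":15,"linear":[6,0,0],"twist":0},{"claw":15,"linear":[7,0,0],"twist":0},{"claw":15,"linear":[7,0,0],"twist":0},{"claw":15,"linear":[7,0,0],"twist":0},{"claw":15,"linear":[7,0,0],"twist":0},{"claw":15,"linear":[7,0,0],"twist":0},{"claw":15,"linear":[7,0,0],"twist":0},{"claw":15,"linear":[0,0,0],"twist":0},{"claw":15,"linear":[0,0,0],"twist":0}]'; python3 - <<'E'
from h import *
go((.635,.1425,.062),81.3)
E
```

```text
clock: 14.97
tool_pos: [0.634, 0.1421, 0.0666]
orientation: [40.3, 89.9, -148.4]
force: [-1.1, -0.3, -1.0]
opening: 0.0245
tcp [0.634  0.1421 0.0666] yang -98.7 tilt [-0.001 -0.001 -1.   ] shift [ 4.6 -0.6 -0.9] F [-1.1 -0.3 -1. ] open 0.0245 t 14.9667 q [ 30.  24. -12.   0. -54.  51.]
twist about tool x (rad) 0.0
```

Nothing has touched so far, so I'm lowering the last few millimetres.

```bash
python3 -m pendant '[{"claw":15,"linear":[2,0,0],"twist":0},{"claw":15,"linear":[1,0,0],"twist":0},{"claw":15,"linear":[1,0,0],"twist":0},{"claw":15,"linear":[0.5,0,0],"twist":0},{"claw":15,"linear":[0.5,0,0],"twist":0},{"claw":15,"linear":[0.5,0,0],"twist":0},{"claw":15,"linear":[0,0,0],"twist":0},{"claw":15,"linear":[0,0,0],"twist":0},{"claw":15,"linear":[0,0,0],"twist":0},{"claw":15,"linear":[0,0,0],"twist":0}]'; python3 - <<'E'
from h import *
go((.635,.1425,.062),81.3)
E
```

```text
clock: 15.8
tool_pos: [0.6343, 0.1423, 0.0618]
orientation: [-143.3, 90.0, 28.0]
force: [0.2, 0.1, -0.2]
opening: 0.0246
tcp [0.6343 0.1423 0.0618] yang -98.7 tilt [ 0.  0. -1.] shift [-0.2 -0.3 -0.7] F [ 0.2  0.1 -0.2] open 0.0246 t 15.8 q [ 30.  25. -12.   0. -53.  51.]
twist about tool x (rad) -0.0
```

```bash
python3 -m pendant '[{"claw":15,"linear":[0.5,0,0],"twist":0},{"claw":15,"linear":[0.5,0,0],"twist":0},{"claw":15,"linear":[0.5,0,0],"twist":0},{"claw":15,"linear":[0,0,0],"twist":0},{"claw":15,"linear":[0,0,0],"twist":0},{"claw":15,"linear":[0,0,0],"twist":0},{"claw":15,"linear":[0,0,0],"twist":0},{"claw":15,"linear":[0,0,0],"twist":0},{"claw":15,"linear":[0,0,0],"twist":0},{"claw":15,"linear":[0,0,0],"twist":0}]'; python3 - <<'E'
from h import *
go((.635,.1425,.062),81.3)
E
```

```text
clock: 16.63
tool_pos: [0.6344, 0.1422, 0.0615]
orientation: [-170.0, 90.0, 1.3]
force: [-2.9, -1.1, 6.9]
opening: 0.0245
tcp [0.6344 0.1422 0.0615] yang -98.67 tilt [ 0.001  0.    -1.   ] shift [-0.5 -0.3 -0.5] F [-2.9 -1.1  6.9] open 0.0245 t 16.6333 q [ 30.  25. -12.   0. -53.  51.]
twist about tool x (rad) 0.0004
```

The collar made contact at the expected height (6.9 N). I'm releasing and backing off straight up.

```bash
python3 -m pendant '[{"claw":60,"linear":[0,0,0],"twist":0},{"claw":60,"linear":[0,0,0],"twist":0},{"claw":60,"linear":[0,0,0],"twist":0},{"claw":60,"linear":[0,0,0],"twist":0},{"claw":60,"linear":[0,0,0],"twist":0},{"claw":60,"linear":[0,0,0],"twist":0},{"claw":60,"linear":[0,0,0],"twist":0},{"claw":60,"linear":[-15,0,0],"twist":0},{"claw":60,"linear":[-25,0,0],"twist":0},{"claw":60,"linear":[-35,0,0],"twist":0}]' && python3 -m pendant '[{"claw":60,"linear":[-30,0,0],"twist":0},{"claw":60,"linear":[-20,0,0],"twist":0},{"claw":60,"linear":[0,0,0],"twist":0},{"claw":60,"linear":[0,0,0],"twist":0},{"claw":60,"linear":[0,0,0],"twist":0},{"claw":60,"linear":[0,0,0],"twist":0},{"claw":60,"linear":[0,0,0],"twist":0},{"claw":60,"linear":[0,0,0],"twist":0},{"claw":60,"linear":[0,0,0],"twist":0},{"claw":60,"linear":[0,0,0],"twist":0}]'; python3 - <<'E'
from h import *
go((.635,.1425,.062),81.3)
a,d=snapshot("side"); b,e=snapshot("wrist")
save("s6",np.hstack([cv2.resize(a[190:330,190:330],(400,400),interpolation=cv2.INTER_CUBIC),cv2.resize(b,(400,400))]))
for n,im,dd in (("side",a,d),("wrist",b,e)):
    P=cloud(n,dd); h=cv2.cvtColor(im,cv2.COLOR_RGB2HSV)
    g=(h[...,0]<14)&(h[...,1]>150)&(P[...,2]>.07)&(P[...,2]<.13)&(dd>0)&(np.hypot(P[...,0]-.635,P[...,1]-.1425)<.04)
    p=P[g]; print(n,len(p),np.percentile(p[:,2],[5,95]),p[p[:,2]>.09].mean(0))
E
```

```text
clock: 17.47
tool_pos: [0.6324, 0.1415, 0.1331]
orientation: [31.4, 89.7, -157.3]
force: [1.3, -0.0, -0.5]
opening: 0.0603
clock: 18.3
tool_pos: [0.6342, 0.1422, 0.1848]
orientation: [37.6, 90.0, -151.1]
force: [-0.5, -0.5, 0.3]
opening: 0.0599
tcp [0.6342 0.1422 0.1848] yang -98.7 tilt [-0.001 -0.    -1.   ] shift [122.8  -0.4  -0.8] F [-0.5 -0.5  0.3] open 0.0599 t 18.3 q [ 30.  19.  -4.  -0. -67.  51.]
twist about tool x (rad) 0.0
side 109 [0.07978194 0.09631121] [0.63437547 0.14564459 0.09417156]
wrist 189 [0.07176084 0.09477847] [0.63533201 0.14100377 0.09317338]
```

View pics/s6.png

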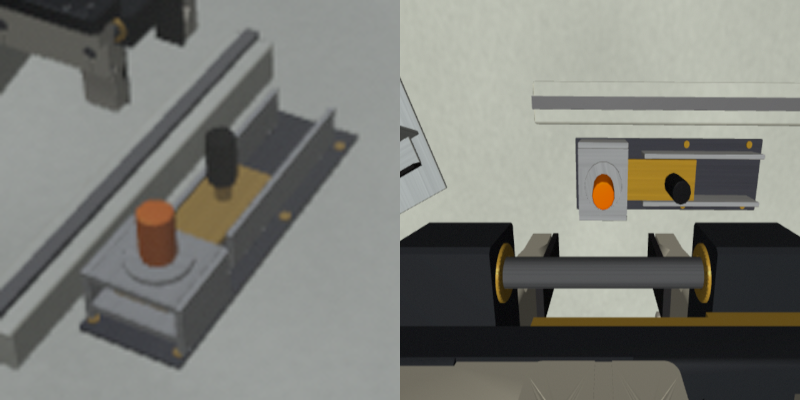

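The pin stands upright with its collar flat on the keeper. The knob top is at about 95 mm, as expected for a seated pin, the bolt is still shut, and the gripper is clear.

```bash
python3 -c "
from plant import *
print(close_job())"
```

```text
the job is handed in; nothing more can be done
None
```

I slid the bolt shut by its black knob, then moved the orange-knobbed pin from its holder down through the keeper and bolt holes, let go and backed off. I handed the job in at about 18.4 s of the 48 s allowed; no verdict was reported.

- **Bolt:** it reached its end stop, where the force rose to 11 N. The top view then showed the holes in line, with only a thin sliver of brass at the edge. The knob measured 89 mm from the hole axis, against 90 mm expected.
- **Pin:** it met the upper plate with 6.9 N at the expected height. After release it stood upright with its collar flat, and its knob top measured about 95 mm, as expected for a seated pin.
- **Disagreements:** camera estimates of the same point differed by up to about 5 mm, within the 9 mm clearance around the shank. The gripper read 20 mm on the 22 mm bolt knob and 24.5 mm on the 26 mm pin knob.
- **Not checked directly:** the shank in the lower plate's hole could not be seen. I infer it from the collar sitting flat on the upper plate.

No check failed, and the highest wrist force I read was about 11 N.

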